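# Brush out the welded pipe socket

### The job

Take the red-handled wire brush by its handle out of its green pot and, with it in hand, brush out the inside of the bare-steel pipe socket on the square plate with two full strokes: push the brush down to the bottom, draw it up to the mouth, push it down to the bottom again. Then put the red brush back upright in the pot it came from and let go. Leave the blue brush and the yellow-painted socket alone, and do not shove the steel socket about or tip it.

Things in the scene. Friction and masses are not known exactly. Their poses are not given: they have to be found in the camera images.
- red_brush: Wire tube brush with RED handle, loose, 0.16 kg, 190 mm long, standing upright in the middle of its pot. Origin: centre of its flat foot (bristle end); z runs up it. 0 to 80 mm bristle head (solid core 34 mm across; bristles out to 54 mm give way without force), then a 10 mm stem, 110 to 190 mm the round handle, 28 mm across: grip it from above about 160 mm up, fingers any way round.
- blue_brush: Bystander: same brush with BLUE handle, origin at its foot, in the other pot of the stand. The stand is fixed: a 90 x 220 mm plate with two green round pots, 130 mm apart between centres, 62 mm wide inside, 70 mm outside, rim 70 mm and inner floor 10 mm above the table. Red and blue may stand either way round; each brush's start marks its pot.
- steel_socket: The work: upright bare-steel pipe on a SQUARE plate (110 x 110 x 8 mm), loose on the table, 1.3 kg. Origin: centre of the plate's underside, on the pipe's axis; z up. Pipe 70 mm outside, 62 mm inside, open at the top: rim 98 mm and inner floor 8 mm above the origin, so 90 mm deep.
- yellow_socket: Bystander: a pipe socket of the same size painted YELLOW, on a ROUND flange (120 mm across, 8 mm thick), loose; rim 98 mm above its origin (centre of the flange's underside, on the pipe's axis). Steel and yellow socket may stand either way round.
Mind the look-alikes: they are no part of the job. What is shaped like the red_brush but purple or turquoise is not meant.

How it is judged:
On the way, in this order (a step that is already met when the one before it is completed fails the run):
1. the held red brush is down at the bottom of the steel socket (foot within 20 mm of the inner floor) (horizontal distance between red_brush and steel_socket below 0.03 m and z of red_brush in the frame of steel_socket below 0.028 m and contact force between red_brush and the fingers above 0.5 N), for 0.1 s.
2. still held, it is drawn up inside the socket (foot at least 50 mm above the inner floor, still over the bore) (horizontal distance between red_brush and steel_socket below 0.03 m and z of red_brush in the frame of steel_socket above 0.058 m and contact force between red_brush and the fingers above 0.5 N), for 0.05 s.
3. still held, it is down at the bottom again (foot within 20 mm of the inner floor) (all of step 1), for 0.1 s.
At the end, for the whole second after the job is handed in: The red brush stands released and at rest in the pot it came from (its foot within 25 mm of where it started, leaning less than about 23 degrees); the steel socket stands flat within 30 mm of where it was; the blue brush and the yellow socket are within 30 mm of where they were (distance of red_brush from where it was at the start of the episode below 0.025 m and angle between red_brush's own z axis and vertical below 0.4 rad and linear speed of red_brush below 0.03 m/s and distance of each of steel_socket, blue_brush, yellow_socket from where it was at the start of the episode below 0.03 m and angle between steel_socket's own z axis and vertical below 0.1 rad); the robot touches nothing.
It fails at once if the blue brush is taken out or knocked over (distance of blue_brush from where it was at the start of the episode above 0.03 m or angle between blue_brush's own z axis and vertical above 0.45 rad).
It fails at once if the yellow socket is shoved (distance of yellow_socket from where it was at the start of the episode above 0.03 m).
It fails at once if the red brush is put into the yellow socket (horizontal distance between red_brush and yellow_socket below 0.03 m and z of red_brush in the frame of yellow_socket below 0.085 m).
It fails at once if the steel socket is shoved or tipped (distance of steel_socket from where it was at the start of the episode above 0.03 m or angle between steel_socket's own z axis and vertical above 0.2 rad).
It also fails if it takes over 56 s, if anything falls off the work surface, if the arm or the gripper's body presses on something with over 40 N, if the wrist force passes 120 N, or if a joint passes its speed limit or range.

### The arm

A 6-joint arm with a two-finger parallel gripper is mounted at the origin on the work surface. World frame = base frame: x ahead of the robot, y to its left, z up, the work surface at z = 0. Lengths are in m, angles in rad, forces in N, time in s.
With the tool pointing down it reaches from about 0.35 to 0.875 m from the base axis. Payload 4.2 kg.
Tool frame: the origin (TCP) lies where the fingers leave the gripper's body, on its centre line; the fingertips stand 70 mm ahead of it and the grasp point (between the pads) lies 51 mm ahead of it; z points along the fingers, x is the direction in which the jaws open and shut, and the axes are right-handed (so a half turn about z gives the same grasp; the last joint's range is limited). The gripper opens to 87 mm and grips with 3 to 60 N. Pads are 19 mm wide; open, the fingers measure 117 mm over their backs; the gripper's body (75 mm by 190 mm) begins 51 mm behind the grasp point.
Start: joints at [0.259, 0.385, 0.008, 0, -1.194, -0.259], TCP at [0.625, 0, 0.292] pointing down, gripper open.
Joint ranges: [-3.14, 3.14], [-1.21, 2.06], [-1.07, 1.41], [-3.16, 2.05], [-2.99, -0.16], [-3.1, 3.1]. Speed limits (rad/s): [2.79, 2.79, 3.14, 3.14, 3.14, 3.14].

### API

Orientations are given as a rotation vector (axis times angle).
In Python, from workcell import r gives the robot as it stands. Calls block until the motion is done:
- r.movep(position, orientation): joint-space move of the TCP to a pose.
- r.move_linear(position, attitude=None, vel=0.15, contact_N=None): straight line of the TCP; attitude=None keeps the orientation; vel is the mean speed in m/s. With contact_N (N) it stops when the force on the tool has changed by that much, and returns True; else False.
- r.goto_joints(angles): joint-space move.
- r.ungrasp() and r.grab(): open the fingers fully, or close them until they stop; the grip force is fixed at half the most.
- r.hold(seconds).
- r.solve_ik(position, orientation): joint angles nearest the present ones, or None.
- r.snapshot(name): name is "scene" or "side" or "wrist"; returns a dict with "frame" (480x640x3 uint8, blue, green, red), "K" (3x3 intrinsics, pixels), "world_from_camera" (4x4, takes a point from camera to world coordinates); the wrist camera has in their place "T_tool_cam" (4x4, takes a point from camera to tool coordinates, whose origin is the TCP and whose axes are the tool frame's). Camera axes: x right, y down, z forward; pixel columns grow to the right and rows downward; lengths in m; the calibration is good to about 2 mm. A picture is of the moment at which its call begins: read the wrist's pose just before it. There is no depth.
A pose or a line that the arm cannot do raises r.PlanningError and nothing moves.
- r.job_done(): hands the job in, once; it reports no verdict.
Trained networks look in the newest picture that a camera, given by its name, has taken for a name from the list of things; names that differ only in an ending like _2 or _b are one class to them, and where a whole thing is asked for, a point or a joint stands for the part that bears it (a point fixed in the world has none). Each returns a list of dicts, best first, with "score" (0 to 1); they miss things now and then, are a little off and sometimes report something else, mostly with a low value. They report only what shows in the picture. A call takes as long as a camera call. They do not tell look-alikes from the thing itself.
- r.look_for(name, camera): "point" ([column, row] in pixels, amid what is visible of it).
- r.outline_of(name, camera): "mask" (480x640 bool, what is visible of it) and "point" ([column, row] in pixels, amid what is visible of it).
Readings, each from a call of its own:
- r.get_time_s(): time.
- r.get_joint_positions(): joint angles.
- r.get_joint_velocities(): joint speeds.
- r.get_effort(): joint torques, N m.
- r.get_tcp_pos(): TCP position.
- r.get_orientation(): TCP orientation.
- r.get_wrist_force(): force on the tool from outside, world axes, zero at the start.
- r.get_ft_torque(): the same for the moment, N m.
- r.get_gripper_width(): finger opening in m.
Only numpy, scipy, OpenCV 4.12 (cv2) and the standard library are available. Lean on these libraries where they do the work, as an engineer would, in place of code of your own. Each camera call takes 0.05 s, during which the arm holds its last target. There are 200 camera calls.

## Working session

There is one attempt and no reset: what is moved stays moved. The work goes in short steps, each a Python script; the robot and the scene stay as the last script left them, time stands still between calls to the robot, and variables do not carry over. Pictures are saved under pics/ and viewed, about 8 in all and at most 12, crops included, and the job is handed in when it is done.

```bash
mkdir -p pics
cat > h.py <<'E'
import numpy as np, cv2
from workcell import r
def ray(s,px,T=None):
    T=np.array(s["world_from_camera"]) if T is None else T
    d=np.linalg.inv(np.array(s["K"]))@[px[0],px[1],1.]
    return T[:3,3],T[:3,:3]@d
def at_z(s,px,z,T=None):
    o,d=ray(s,px,T); return o+d*(z-o[2])/d[2]
def proj(s,P,T=None):
    T=np.array(s["world_from_camera"]) if T is None else T
    p=np.linalg.inv(T)@[*P,1]; q=np.array(s["K"])@p[:3]; return q[:2]/q[2]
E
python3 - <<'E'
from h import *
S={}
for c in ("scene","side"):
    s=r.snapshot(c); S[c]=s; cv2.imwrite(f"pics/{c}0.png",s["frame"])
    print(c,np.round(s["world_from_camera"],3).tolist())
    for n in ("red_brush","blue_brush","steel_socket","yellow_socket"):
        for d in r.outline_of(n,c)[:4]:
            m=d["mask"]; ys,xs=np.nonzero(m)
            print(c,n,round(d["score"],2),np.round(d["point"]),xs.min(),xs.max(),ys.min(),ys.max(), s["frame"][m].mean(0).round())
print(r.get_time_s())
E
```

```text
scene [[-0.083, 0.661, -0.746, 1.185], [0.997, 0.047, -0.068, 0.016], [-0.01, -0.749, -0.663, 0.709], [0.0, 0.0, 0.0, 1.0]]
scene red_brush 0.97 [296. 212.] 285 307 166 240 [ 88.  37. 120.]
scene red_brush 0.88 [238. 210.] 230 255 175 234 [ 97.  99. 165.]
scene red_brush 0.72 [263. 197.] 256 279 150 221 [93. 95. 58.]
scene red_brush 0.57 [167. 230.] 151 187 186 261 [77. 79. 60.]
scene blue_brush 0.9 [204. 251.] 192 224 210 273 [133. 104.  91.]
scene steel_socket 0.71 [356. 265.] 320 386 230 298 [143. 141. 149.]
scene yellow_socket 0.77 [482. 268.] 450 506 232 295 [  3. 152. 197.]
side [[-0.911, -0.181, 0.37, 0.006], [-0.411, 0.444, -0.796, 0.973], [-0.02, -0.878, -0.479, 0.641], [0.0, 0.0, 0.0, 1.0]]
side red_brush 0.9 [391. 135.] 379 394 114 189 [ 65.  68. 117.]
side red_brush 0.84 [423. 205.] 409 434 150 238 [114. 119.  83.]
side red_brush 0.62 [372. 155.] 363 381 133 194 [ 88.  90. 197.]
side red_brush 0.62 [384. 217.] 368 394 159 250 [119.  67. 154.]
side blue_brush 0.56 [336. 153.] 321 343 120 179 [135. 114. 101.]
side steel_socket 0.91 [295. 255.] 264 336 215 285 [184. 187. 194.]
side steel_socket 0.45 [224. 336.] 193 267 287 372 [ 66. 206. 236.]
side yellow_socket 0.62 [227. 335.] 193 268 287 372 [ 66. 205. 236.]
0.5
```

View pics/scene0.png

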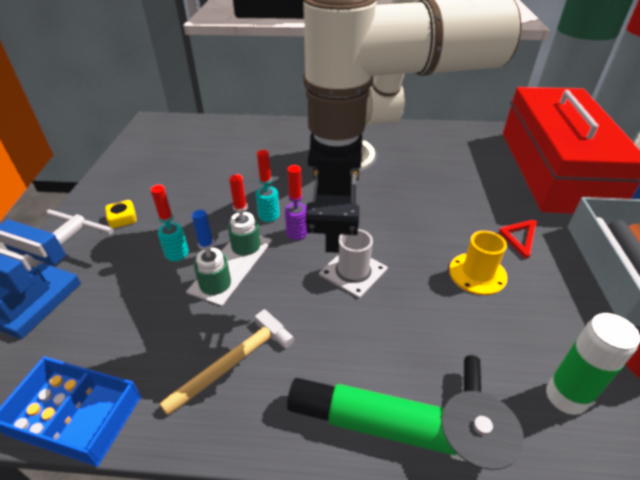

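View pics/side0.png

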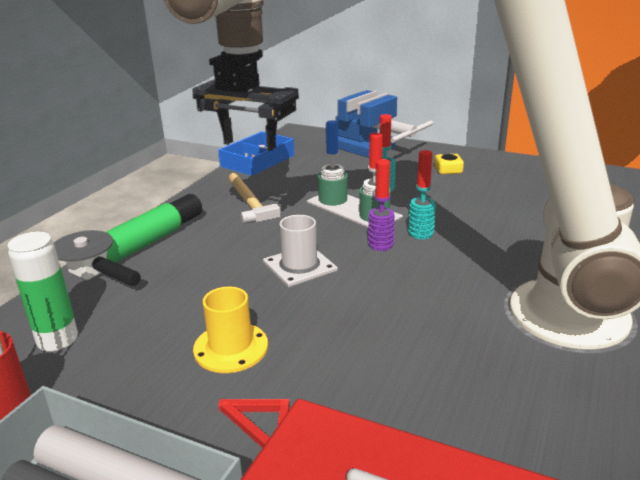

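Scene view: the wanted red brush is in the green pot at (245,235), handle (238,192), with blue at (205,230). Three red-handled decoys (turquoise or purple) stand outside the pots. Steel socket at (355,258), yellow at (485,260). In the side view red's handle is at (376,150) and steel's rim at (298,223).

Run:
```python
from h import *
a=r.snapshot("scene"); b=r.snapshot("side")
def tri(p,q):
    o1,d1=ray(a,p); o2,d2=ray(b,q); 
    t=np.linalg.lstsq(np.c_[d1,-d2],o2-o1,rcond=None)[0]
    A=o1+d1*t[0];B=o2+d2*t[1]; return (A+B)/2,np.linalg.norm(A-B)
for n,p,q,z in [("red top",(236.5,178),(376,137),.2),("red bottom of handle",(240,207),(376,166),.12),("blue top",(200,213),(332,123),.2),("steel rim",(355,240),(298,224),.098),("yellow rim",(487,243),(227,298),.098),
  ("turq mid top",(264,153),(385,117),.19),("purple top",(294.5,169),(383,163),.19),("turq2",(264,153),(425,153),.19),("turqL",(159,188),(385,117),.19)]:
    P,e=tri(p,q); print(n,P.round(3),round(e,3),at_z(a,p,z).round(3),at_z(b,q,z).round(3))
```

```text
red top [ 0.44  -0.21   0.195] 0.004 [ 0.443 -0.209  0.2  ] [ 0.435 -0.192  0.2  ]
red bottom of handle [ 0.442 -0.212  0.125] 0.003 [ 0.438 -0.213  0.12 ] [ 0.446 -0.226  0.12 ]
blue top [ 0.562 -0.253  0.198] 0.003 [ 0.563 -0.253  0.2  ] [ 0.559 -0.243  0.2  ]
steel rim [0.503 0.043 0.095] 0.003 [0.504 0.042 0.098] [0.501 0.05  0.098]
yellow rim [0.492 0.313 0.096] 0.0 [0.494 0.312 0.098] [0.49  0.315 0.098]
turq mid top [ 0.408 -0.157  0.249] 0.017 [ 0.324 -0.173  0.19 ] [ 0.473 -0.355  0.19 ]
purple top [ 0.383 -0.095  0.187] 0.003 [ 0.386 -0.095  0.19 ] [ 0.38  -0.084  0.19 ]
turq2 [ 0.322 -0.173  0.188] 0.002 [ 0.324 -0.173  0.19 ] [ 0.32  -0.165  0.19 ]
turqL [ 0.476 -0.365  0.188] 0.003 [ 0.475 -0.365  0.19 ] [ 0.473 -0.355  0.19 ]
```

Run:
```python
from h import *
from scipy.spatial.transform import Rotation as R
o=np.array(r.get_orientation()); print(o,R.from_rotvec(o).as_matrix().round(2).tolist())
def look(tgt,z,name):
    r.movep([*tgt,z],o)
    T=np.eye(4);T[:3,:3]=R.from_rotvec(r.get_orientation()).as_matrix();T[:3,3]=r.get_tcp_pos()
    s=r.snapshot("wrist"); W=T@np.array(s["T_tool_cam"])
    im=s["frame"].copy(); cv2.imwrite(f"pics/{name}.png",im); np.savez(f"{name}.npz",K=s["K"],W=W)
    print(name,W[:3,3].round(3))
    return s,W
s,W=look((0.503,0.043),0.36,"w_steel")
for d in r.outline_of("steel_socket","wrist")[:2]: print(d["score"],d["point"])
print(proj(s,(0.503,0.043,.098),W),proj(s,(0.503,0.043,.008),W))
s,W=look((0.441,-0.211),0.36,"w_red")
for n in("red_brush","blue_brush"):
  for d in r.outline_of(n,"wrist")[:4]: print(n,d["score"],d["point"])
print(proj(s,(0.441,-0.211,.2),W),proj(s,(0.441,-0.211,.07),W)); print(r.get_time_s())
cv2.imwrite("pics/w.png",cv2.resize(np.vstack([cv2.imread("pics/w_steel.png"),cv2.imread("pics/w_red.png")]),(400,600)))
```

```text
[-2.04624245e-05  3.14158941e+00  6.91652749e-06] [[-1.0, -0.0, 0.0], [-0.0, 1.0, 0.0], [-0.0, 0.0, -1.0]]
w_steel [ 0.504 -0.022  0.453]
0.74 [322.9, 198.8]
[327.00160959 214.14535379] [326.90711468 201.57667725]
w_red [ 0.442 -0.276  0.453]
red_brush 0.65 [288.2, 49.6]
red_brush 0.57 [325.7, 217.3]
red_brush 0.56 [444.3, 249.9]
red_brush 0.56 [376.4, 321.4]
blue_brush 0.74 [195.5, 174.2]
[327.72350333 238.8395449 ] [327.10512463 209.82256121]
2.5083
```

View pics/w.png

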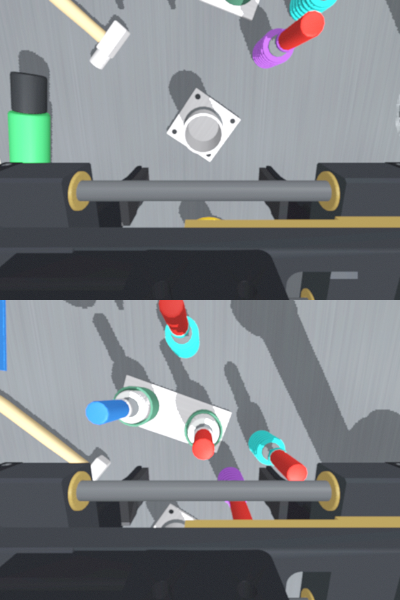

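Both targets sit where expected: steel bore around (327,210) full-res, red handle around (325,235) in its pot. I'll overlay the predicted circles to check the fit.

Run:
```python
from h import *
out=[]
for n,cs,y0 in [("w_steel",[(.503,.043,.098,.031),(.503,.043,.098,.035)],130),("w_red",[(.441,-.211,.2,.014),(.441,-.211,.07,.035),(.441,-.211,.07,.031)],140)]:
    f=np.load(n+".npz"); s={"K":f["K"]}; im=cv2.imread(f"pics/{n}.png"); c=cv2.resize(im[y0:y0+150,227:427],None,fx=4,fy=4,interpolation=cv2.INTER_CUBIC)[:600]
    for x,y,z,rad in cs:
        P=np.array([proj(s,(x+rad*np.cos(t),y+rad*np.sin(t),z),f["W"]) for t in np.linspace(0,6.28,60)])
        cv2.polylines(c,[((P-[227,y0]+.5)*4).astype(np.int32)],True,(255,0,255),1)
    out.append(c)
    o=proj(s,cs[0][:3],f["W"]); print(n,proj(s,np.add(cs[0][:3],(.01,0,0)),f["W"])-o,proj(s,np.add(cs[0][:3],(0,.01,0)),f["W"])-o)
cv2.imwrite("pics/ov.png",cv2.resize(np.hstack(out),(800,300)) if 0 else cv2.resize(np.hstack([o[:,150:550] for o in out]),(800,600)))
```

```text
w_steel [-9.64426559 -0.01966098] [-0.02439597  9.44428338]
w_red [-13.33899336  -0.01474809] [-0.03251461 12.80270085]
```

View pics/ov.png

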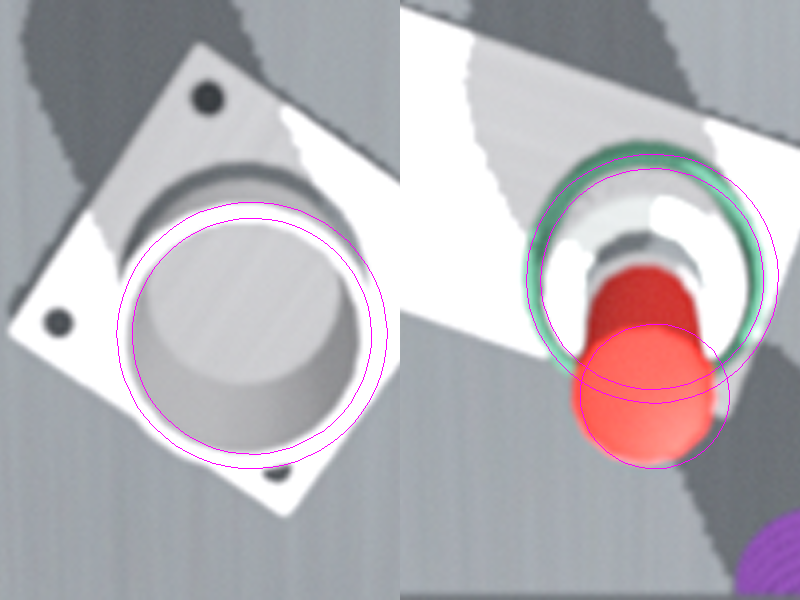

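Corrections: steel at about (0.5045, 0.043), red at about (0.443, −0.2125). Grasp and lift.

Run:
```python
from h import *
r.move_linear([.443,-.2125,.30]); print(r.move_linear([.443,-.2125,.222],vel=.06,contact_N=8),r.get_tcp_pos())
r.grab(); print("w",r.get_gripper_width(),r.get_wrist_force())
r.move_linear([.443,-.2125,.352],vel=.1); r.hold(.2); print("w",r.get_gripper_width(),r.get_wrist_force())
r.move_linear([.5045,.043,.352],vel=.15); r.hold(.3)
for c in("side","scene"): s=r.snapshot(c); cv2.imwrite(f"pics/{c}1.png",s["frame"]); print(c,proj(s,(.5045,.043,.14)),proj(s,(.5045,.043,.098)))
a=cv2.imread("pics/side1.png")[60:300,200:400];b=cv2.imread("pics/scene1.png")[60:300,255:455]
cv2.imwrite("pics/held.png",cv2.resize(np.hstack([a,b]),(800,480))); print(r.get_time_s())
```

```text
False [ 0.443237   -0.21256068  0.22241236]
w 0.02746257484468658 [-0.60735474 -0.25127143  0.35725843]
w 0.02713304474808406 [ 0.15844609  0.15857064 -2.19365621]
side [296.77120692 202.30795911] [297.76597334 222.1115689 ]
scene [356.80080952 224.76090802] [355.65928635 240.21060585]
9.4583
```

View pics/held.png

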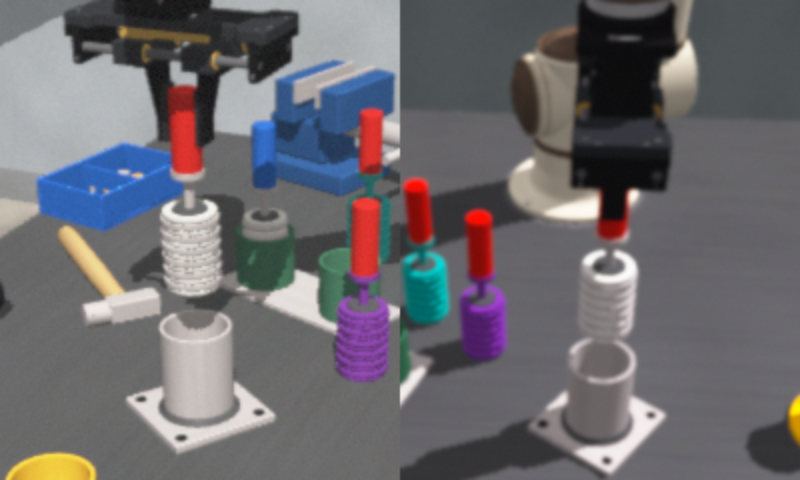

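The brush hangs upright over the steel bore, with its axis within about 3 mm in both views. Now the strokes.

Run:
```python
from h import *
x,y=.5045,.041
def st(z,c=10):
    h=r.move_linear([x,y,z],vel=.08,contact_N=c); r.hold(.4); print(z,h,np.round(r.get_tcp_pos(),4),np.round(r.get_wrist_force(),1),round(r.get_gripper_width(),4)); return h
if not st(.290):
  if not st(.226):
    s=r.snapshot("side"); cv2.imwrite("pics/down.png",s["frame"])
    st(.300)
    st(.226)
print(r.get_time_s())
s=r.snapshot("scene"); cv2.imwrite("pics/down2.png",np.hstack([cv2.imread("pics/down.png")[60:300,200:400],s["frame"][60:300,255:455]]).repeat(2,0).repeat(2,1))
```

```text
0.29 False [0.5045 0.041  0.2902] [-0.3  0.3 -2.2] 0.0271
0.226 False [0.5045 0.041  0.2262] [-0.2  0.1 -2.2] 0.0275
0.3 False [0.5045 0.041  0.2998] [ 0.2  0.2 -2.8] 0.0273
0.226 False [0.5045 0.041  0.2262] [-0.7 -0.  -2. ] 0.0272
15.1333
```

View pics/down2.png

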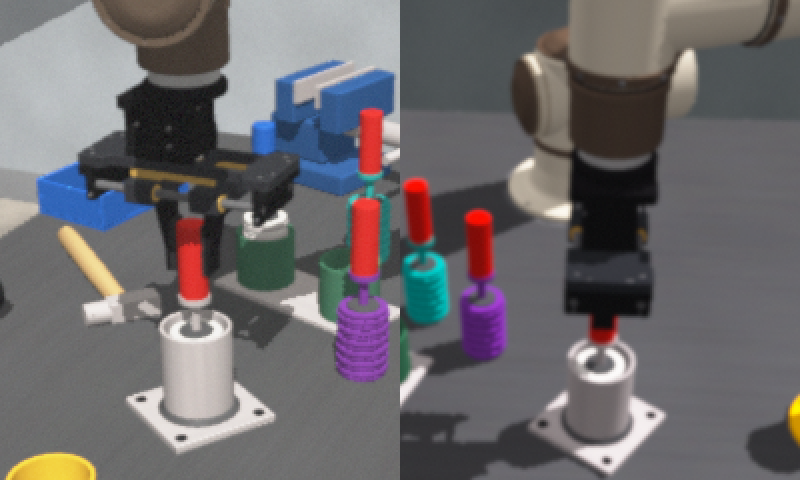

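The bristle head sits below the rim in both views, with foot height ≈14 mm by grasp geometry, and the socket hasn't moved. Back to the pot.

Run:
```python
from h import *
r.move_linear([.5045,.041,.355],vel=.1)
r.move_linear([.443,-.213,.355],vel=.15); r.hold(.3)
print(r.move_linear([.443,-.213,.290],vel=.08,contact_N=10))
print(r.move_linear([.443,-.213,.2215],vel=.04,contact_N=5),np.round(r.get_tcp_pos(),4),np.round(r.get_wrist_force(),1))
r.ungrasp(); r.hold(.3); print(r.get_gripper_width())
r.move_linear([.443,-.213,.36],vel=.1); r.hold(.3)
a=r.snapshot("scene");b=r.snapshot("side")
cv2.imwrite("pics/end.png",np.hstack([b["frame"][60:300,200:400],a["frame"][110:350,150:350]]).repeat(2,0).repeat(2,1))
print(at_z(a,r.look_for("steel_socket","scene")[0]["point"],.05), r.get_time_s(),r.get_wrist_force())
```

```text
False
False [ 0.443  -0.2131  0.222 ] [-1.1  1.1  2.1]
0.08686212050634169
[0.53214814 0.03967718 0.05      ] 25.1 [ 0.36723509 -0.46112758 -0.42634039]
```

View pics/end.png

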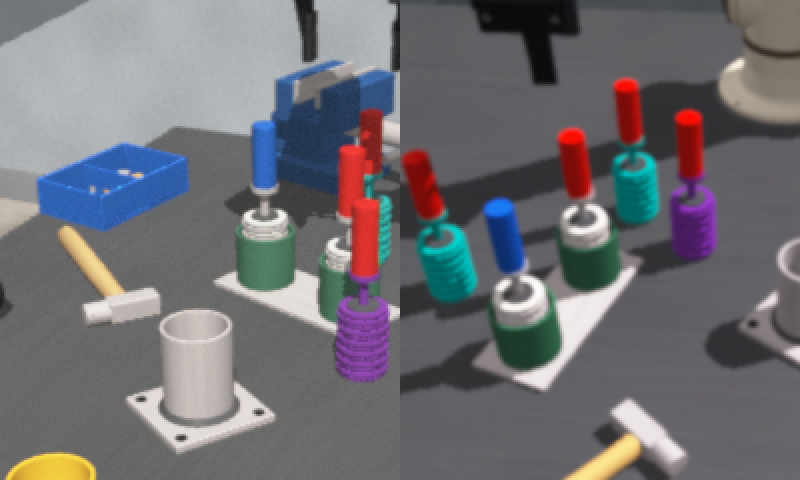

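```bash
python3 -c "
from workcell import r
r.job_done()"
```

```text
the job is handed in; nothing more can be done
```

I took the red brush from its pot and brushed the steel socket: down, up to the mouth, down again. I then put it back upright in its own pot, released it, backed off and handed the job in at about 25 s of robot time.

**Strokes:** at the bottom of both strokes the foot was about 6 mm above the socket floor, and it was drawn up about 74 mm between them. I worked these heights out from the arm's position and the grip height. The gripper stayed closed on the handle (about 27 mm) and the guarded moves met no contact.

**Final pictures:**
- The red brush stands upright in its pot, and the gripper is clear of it.
- The blue brush and the steel socket look unmoved; the socket is at the same pixels in the side view as before.
- I did not measure the yellow socket again. The arm's path kept well away from it.

**One check disagreed:** a last rough position for the steel socket read x = 0.532, against 0.5045 measured earlier. It came from the network's "amid what is visible" point at an assumed height of 50 mm. I put the gap down to that assumption, because the side view shows no movement.

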